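# Put the robot-kit parts back in their pockets

### The arm

A 6-joint arm with a two-finger parallel gripper is mounted at the origin on the work surface. World frame = base frame: x ahead of the robot, y to its left, z up, the work surface at z = 0. Lengths are in m, angles in rad, forces in N, time in s.
With the tool pointing down it reaches from about 0.35 to 0.775 m from the base axis. Payload 5.5 kg.
Tool frame: the origin (TCP) lies between the finger pads; the fingertips stand 11 mm ahead of it and the grasp point (between the pads) lies 8 mm behind it; z points along the fingers, y is the direction in which the jaws open and shut (so a half turn about z gives the same grasp; the last joint's range is limited). The gripper opens to 85 mm and grips with 20 to 120 N. Pads are 22 mm wide; open, the fingers measure 114 mm over their backs; the gripper's body (76 mm by 85 mm) begins 54 mm behind the grasp point. The pads swing forward as they close: fully open they stand 13 mm farther back than shut.
Start: joints at [1.029, 0.313, 0.046, 1.304, 0, 1.431], TCP at [0.225, 0.529, 0.242] pointing down, gripper open.
Joint ranges: [-2.76, 2.76], [-0.86, 1.69], [-1.03, 1.26], [-2.2, 2.34], [-1.47, 1.5], [-3.14, 3.14]. Speed limits (rad/s): [2.57, 2.57, 3.14, 3.14, 3.14, 3.14].

### API

Orientations are given as a unit quaternion [x, y, z, w].
In Python, from plant import sense, snapshot, close_job, boxes_of, masks_of gives the robot as it stands.
- The arm moves only by the tool move_arm, never from a script. Its argument "motion" is a list that holds one entry, the list of rows, each a list of 7 numbers: the shift along the tool's x, y, z in m, then the turn, a rotation vector about the tool's x, y, z in rad, then the closure, from 0 (fully open) to 1 (shut). In form: [[[tx, ty, tz, ax, ay, az, grip], ...]]. A call has 1 to 5 rows; each row is the pose to reach, as a shift and turn from the pose measured when the call began, along the tool's axes at that moment; what a row does not reach only later rows make up. A row lasts 1/8 s, in which the tool goes at most 62.5 mm and 10.7 degrees, less where a joint would pass 70% of its speed; a pose out of reach is approached as far as the arm can. A call with a gripper value outside its range is refused whole. The fingers move at their own pace and stop on an object; "grip_force" is the grip in N (left out, the last holds). Time passes only in rows, so rows that repeat a pose let the fingers close. It gives the time, the measured TCP pose, the force and the opening at its end, in the units of the state.
- sense(): the state, without advancing time (a new reading comes with each control period).
- snapshot(name): name is "side" or "top"; returns a dict with "image" (400x640x3 uint8, blue, green, red), "z_map" (400x640 float32, m along the optical axis (not along the pixel's ray), 0 where there is no reading), "fx", "fy", "cx", "cy" (pixels), "k1" (the pictures are not rectified: a ray, as slopes to the right and down, at radius r is drawn at 1 + k1 r^2 times it, then the intrinsics apply), "cam_to_world" (4x4, takes a point from camera to world coordinates). Camera axes: x right, y up, looking along -z (the intrinsics and any distortion apply to the point x, -y, -z); pixel columns grow to the right and rows downward; lengths in m; the calibration is good to about 2 mm. A picture is of the moment at which its call begins.
- close_job(): hands the job in, once; it reports no verdict.
Trained networks look in a picture, given as the dict that the camera call returned (one of the last four; its "shot" number tells which), for a name from the list of things; names that differ only in an ending like _2 or _b are one class to them, and where a whole thing is asked for, a point or a joint stands for the part that bears it (a point fixed in the world has none). Each returns a list of dicts, best first, with "score" (0 to 1); they miss things now and then, are a little off and sometimes report something else, mostly with a low value. They report only what shows in the picture. A call takes as long as a camera call. They do not tell look-alikes from the thing itself.
- boxes_of(target, picture): "location" ([x, y, z] in m, in world coordinates, good to about 4 mm: the middle of the surface that is visible of it).
- masks_of(target, picture): "region" (400x640 bool, what is visible of it).
The state is a dict: "t": time; "q": joint angles; "joint_velocities": joint speeds; "effort": joint torques, N m; "tcp_pos": TCP position; "tool_rot": TCP orientation; "force": force on the tool from outside, world axes, zero at the start; "moment": the same for the moment, N m; "gripper_width": finger opening in m.
Only numpy, scipy, OpenCV 4.12 (cv2) and the standard library are available. Lean on these libraries where they do the work, as an engineer would, in place of code of your own. Each camera call takes 0.05 s, during which the arm holds its last target. There are 200 camera calls.

### The job

Put the four robot-kit parts back in the red kit tray, each lying flat at the bottom of the pocket moulded for it: the black wheel in the large round pocket, the small toothed gear in the small round pocket with its hub up, the beam in the long slot and the sensor in the wide rectangular pocket. The tape roll and the eraser are stationery, not kit parts: leave them lying where they are.

Things in the scene. Friction and masses are not known exactly. Their poses are not given: they have to be found in the camera images.
- wheel_mid (a point): A loose toy wheel lying flat: black tyre 50 mm across and 24 mm high, solid, with a white hub disc on top. Belongs in the large round pocket. Point at its centre, 12 mm above its underside; z up.
- gear_mid (a point): A loose small grey gear lying flat: toothed disc 33 mm across the teeth (28 mm solid body) and 10 mm high, with a round hub 16 mm across standing up on it, from 10 to 24 mm above the underside (grasp it by the hub). Belongs in the small round pocket. Point on its axis 12 mm above its underside; z up along the hub.
- beam_mid (a point): A loose white beam with a row of seven dark holes: 80 mm long (its x) x 16 mm wide (its y) x 20 mm high. Belongs in the long slot. Point at its centre, 10 mm above its underside; z up.
- sensor_mid (a point): A loose white sensor block with a black face and two round eyes on top: 48 mm long (its x) x 32 mm wide (its y) x 26 mm high. Belongs in the wide rectangular pocket. Point at its centre, 13 mm above its underside; z up.
- tape_mid (a point): A loose cardboard-brown roll of tape, a look-alike of the wheel, lying flat: 50 mm across, open hole 34 mm, 22 mm high. Stays where it is. Point at its centre, 11 mm above its underside.
- eraser_mid (a point): A loose white eraser with a blue sleeve, a look-alike of the sensor: 46 mm (its x) x 24 x 16 mm high, no eyes. Stays where it is. Point at its centre, 8 mm above its underside.
- pocket_wheel (a point): Large round pocket, 66 mm across, grey floor, in a red insert. The origin is the centre of the pocket's floor, z up; the floor is 9 mm above the table and the pocket is 6 mm deep, so the insert's flat top is 15 mm above the table. The insert is fixed, 112 mm (its x) by 77 mm (its y), one of four in a row along y in the fixed red tray (122 x 324 mm, rim 18 mm above the table); the order of the four changes.
- pocket_gear (a point): Small round pocket, 45 mm across, grey floor, in a red insert. Origin, depth, height and insert as for the large round pocket.
- pocket_beam (a point): Long slot, 98 mm (its x) x 34 mm (its y), grey floor, in a red insert. Origin, depth, height and insert as for the large round pocket.
- pocket_sensor (a point): Wide rectangular pocket, 66 mm (its x) x 50 mm (its y), grey floor, in a red insert. Origin, depth, height and insert as for the large round pocket.
There are look-alikes about, which are no part of the job. Of the things like the part that bears wheel_mid, leave any that is turquoise or yellow; of the rest the smaller one is meant.

How it is judged:
At the end, for the whole second after the job is handed in: Wheel, gear, beam and sensor each lie upright and flat (within 0.12 rad) on the floor of their own pocket (centre height within 3 mm; centres within 12 mm of the pocket's centre for wheel and gear, 13 mm for beam and sensor), at rest; tape roll and eraser are within 15 mm of where they started (horizontal distance between wheel_mid and pocket_wheel below 0.012 m and z of wheel_mid in the frame of pocket_wheel between 0.009 and 0.015 m and angle between each of wheel_mid, gear_mid, beam_mid, sensor_mid's own z axis and vertical below 0.12 rad and linear speed of each of wheel, gear, beam, sensor below 0.02 m/s and horizontal distance between gear_mid and pocket_gear below 0.012 m and z of gear_mid in the frame of pocket_gear between 0.009 and 0.015 m and horizontal distance between beam_mid and pocket_beam below 0.013 m and z of beam_mid in the frame of pocket_beam between 0.007 and 0.013 m and horizontal distance between sensor_mid and pocket_sensor below 0.013 m and z of sensor_mid in the frame of pocket_sensor between 0.01 and 0.016 m and distance of each of tape_mid, eraser_mid from where it was at the start of the episode below 0.015 m); the robot touches nothing.
It fails at once if the tape roll is moved more than 15 mm (distance of tape_mid from where it was at the start of the episode above 0.015 m).
It fails at once if the eraser is moved more than 15 mm (distance of eraser_mid from where it was at the start of the episode above 0.015 m).
It also fails if it takes over 90 s, if anything falls off the work surface, if the arm or the gripper's body presses on something with over 40 N, if the wrist force passes 120 N, or if a joint passes its speed limit or range.

## Working session

There is one attempt and no reset: what is moved stays moved. The work goes in short steps, Python scripts to look and compute and a tool call to move; the robot and the scene stay as the last step left them, time stands still between calls to the robot, and variables do not carry over. Pictures are saved under pics/ and viewed, about 12 in all and at most 16, crops included, and the job is handed in when it is done.

Besides the shell and the picture viewer there is one more tool, called in YAML: its name, and indented under it one key for each argument. move_arm: Moves the arm, as the interface text tells. Its arguments: {"type":"object","properties":{"motion":{"type":"array","items":{"type":"array","items":{"type":"array","items":{"type":"number"}}}},"grip_force":{"type":"number"}},"required":["motion"]}

```bash
mkdir -p pics
cat > h.py <<'E'
import numpy as np, cv2
from plant import sense, snapshot, close_job, boxes_of, masks_of
def world(p):
    """per-pixel world coordinates (400x640x3), nan where no depth"""
    v,u=np.mgrid[0:400,0:640].astype(float)
    xd=(u-p["cx"])/p["fx"]; yd=(v-p["cy"])/p["fy"]; x,y=xd.copy(),yd.copy()
    for _ in range(15):
        f=1+p["k1"]*(x*x+y*y); x,y=xd/f,yd/f
    z=np.where(p["z_map"]>0,p["z_map"],np.nan)
    P=np.stack([x*z,-y*z,-z,np.ones_like(z)],-1)
    return (P@np.array(p["cam_to_world"]).T)[...,:3]
E
python3 - <<'E'
from h import *
s=sense();print({k:np.round(v,3) for k,v in s.items()})
for n in("top","side"):
    p=snapshot(n);cv2.imwrite(f"pics/{n}0.png",p["image"]);np.savez(f"{n}0.npz",w=world(p),im=p["image"])
    print(n,p["k1"],np.round(p["cam_to_world"],3).tolist())
    for t in "wheel_mid gear_mid beam_mid sensor_mid tape_mid eraser_mid pocket_wheel pocket_gear pocket_beam pocket_sensor".split():
        for b in boxes_of(t,p)[:5]: print(t,round(b["score"],2),np.round(b["location"],3))
E
```

```text
{'t': np.float64(0.0), 'q': array([1.029, 0.314, 0.045, 1.304, 0.   , 1.431]), 'joint_velocities': array([-0.   , -0.003, -0.002,  0.   , -0.002,  0.001]), 'effort': array([-1.0000e-03, -4.8063e+01,  2.9853e+01,  1.9000e-02, -0.0000e+00,
        0.0000e+00]), 'tcp_pos': array([0.225, 0.529, 0.241]), 'tool_rot': array([ 0.2  ,  0.98 , -0.001, -0.   ]), 'force': array([-0.171,  0.129,  0.822]), 'moment': array([-0.027, -0.015, -0.056]), 'gripper_width': np.float64(0.085)}
top 0.043757223853550256 [[-0.009, 0.992, -0.127, 0.383], [-1.0, -0.009, -0.0, 0.056], [-0.002, 0.127, 0.992, 1.142], [0.0, 0.0, 0.0, 1.0]]
wheel_mid 0.92 [0.534 0.374 0.028]
wheel_mid 0.8 [0.622 0.304 0.032]
wheel_mid 0.65 [0.604 0.043 0.017]
wheel_mid 0.58 [0.559 0.469 0.027]
gear_mid 0.68 [0.446 0.062 0.01 ]
sensor_mid 0.78 [ 0.445 -0.193  0.027]
sensor_mid 0.36 [0.534 0.374 0.026]
tape_mid 0.58 [0.448 0.184 0.023]
tape_mid 0.17 [ 0.447 -0.196  0.026]
eraser_mid 0.56 [ 0.46  -0.053  0.017]
eraser_mid 0.51 [0.449 0.186 0.021]
pocket_wheel 0.64 [0.601 0.041 0.015]
pocket_wheel 0.61 [0.448 0.184 0.019]
pocket_gear 0.73 [ 0.627 -0.186  0.014]
pocket_gear 0.33 [ 0.446 -0.195  0.028]
pocket_beam 0.56 [ 0.608 -0.038  0.012]
pocket_sensor 0.71 [ 0.618 -0.112  0.014]
side -0.05218349036522444 [[0.969, 0.13, -0.212, 0.277], [-0.249, 0.52, -0.817, -0.938], [0.004, 0.844, 0.536, 0.682], [0.0, 0.0, 0.0, 1.0]]
wheel_mid 0.87 [0.619 0.282 0.032]
wheel_mid 0.61 [0.517 0.252 0.033]
wheel_mid 0.56 [0.532 0.36  0.026]
wheel_mid 0.52 [0.563 0.454 0.022]
beam_mid 0.56 [ 0.512 -0.38   0.019]
sensor_mid 0.71 [ 0.613 -0.034  0.014]
sensor_mid 0.61 [ 0.447 -0.21   0.03 ]
tape_mid 0.57 [0.445 0.171 0.015]
eraser_mid 0.75 [ 0.459 -0.07   0.019]
pocket_wheel 0.64 [0.611 0.045 0.012]
pocket_gear 0.62 [ 0.63  -0.192  0.02 ]
pocket_beam 0.86 [ 0.612 -0.031  0.014]
pocket_sensor 0.98 [ 0.621 -0.109  0.017]
```

```bash
ls
```

```text
h.py
pics
side0.npz
top0.npz
```

View pics/top0.png

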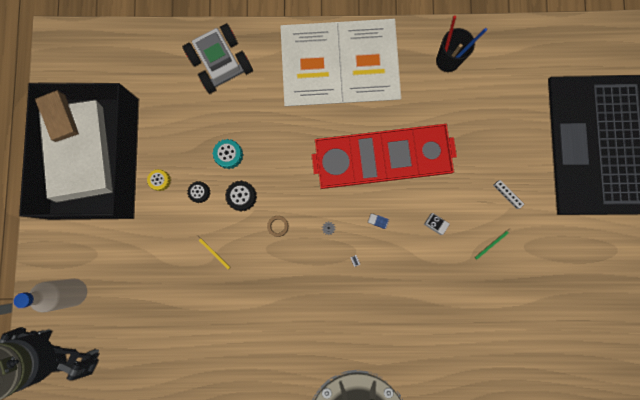

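View pics/side0.png

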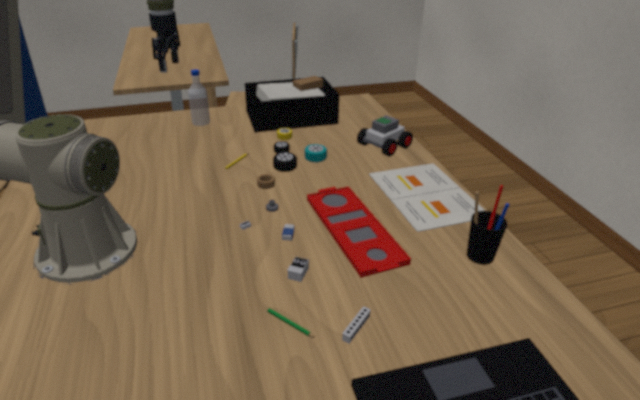

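Top view: there are four wheels. Yellow is at (158,180), turquoise at (228,153), large black at (240,195) and small black at (198,191). Leaving out yellow and turquoise, the smaller black one at (198,191) is the one meant. The pockets run from left to right as wheel (335,161), beam slot (367,157), sensor (399,153) and gear (431,150). Gear is at (329,228), eraser (378,221), sensor (436,223), beam (508,194) and tape (278,226).

```bash
cat >> h.py <<'E'
def top_rect(w,uv,zmin,zmax,r=25):
    """minAreaRect (world mm) of the blob of heights zmin..zmax nearest pixel uv"""
    m=((w[...,2]>zmin)&(w[...,2]<zmax)).astype(np.uint8)
    n,l,st,c=cv2.connectedComponentsWithStats(m)
    i=1+np.argmin([np.hypot(*(c[k]-uv))+(1e3 if st[k,4]<8 else 0) for k in range(1,n)])
    P=w[l==i]; q=cv2.minAreaRect((P[:,:2]*1000).astype(np.float32))
    return st[i,4],np.round(P.mean(0)*1000,1),np.round(np.percentile(P[:,2],[5,50,95])*1000,1),np.round(q[0],1),np.round(q[1],1),round(q[2],1)
E
python3 - <<'E'
from h import *
d=np.load("top0.npz");w,im=d["w"],d["im"]
cv2.imwrite("pics/crop1.png",np.hstack([cv2.resize(im[130:230,140:270],None,fx=3,fy=3,interpolation=2)[:, :],cv2.resize(im[200:300,300:430],None,fx=3,fy=3,interpolation=2)]))
print("table",np.nanmedian(w[240:300,300:340,2]))
for n,uv in dict(wheel=(198,191),bigwheel=(240,195),yellow=(158,180),teal=(228,153),tape=(278,226),gear=(329,228),eraser=(378,221),sensor=(436,223),beam=(508,194)).items():
    print(n,*top_rect(w,uv,.008,.06))
# pockets: grey (low saturation) inside tray
hsv=cv2.cvtColor(im,cv2.COLOR_BGR2HSV); t=hsv[118:195,310:460]
red=((hsv[...,2]>90)&(hsv[...,1]>150)&((hsv[...,0]<8)|(hsv[...,0]>172))).astype(np.uint8)
red[:118]=0;red[195:]=0
n,l,st,c=cv2.connectedComponentsWithStats(red);i=1+np.argmax(st[1:,4])
P=w[l==i];print("tray",np.round(cv2.minAreaRect((P[:,:2]*1000).astype(np.float32))[0],1),cv2.minAreaRect((P[:,:2]*1000).astype(np.float32))[1:],np.nanmedian(P[:,2]))
cs,h=cv2.findContours((l==i).astype(np.uint8),cv2.RETR_CCOMP,cv2.CHAIN_APPROX_NONE)
for k,cc in enumerate(cs):
    if h[0][k][3]>=0 and cv2.contourArea(cc)>100:
        m=np.zeros(im.shape[:2],np.uint8);cv2.drawContours(m,[cc],-1,1,-1);m[l==i]=0
        P=w[m>0];q=cv2.minAreaRect((P[:,:2]*1000).astype(np.float32));print(m.sum(),np.round(P.mean(0)*1000,1),np.round(q[0],1),np.round(q[1],1),round(q[2],1))
E
```

```text
table -0.0012769644351291465
wheel 379 [532.4 368.1  21.5] [14.4 22.1 25.6] [533.  370.1] [50.8 51. ] 33.7
bigwheel 735 [521.2 266.   31.2] [23.  31.9 35.8] [521.9 267.2] [70.2 70.8] 26.7
yellow 394 [562.3 463.7  21. ] [12.7 21.7 25.6] [562.8 466.2] [52.7 49.8] 62.9
teal 689 [622.6 299.1  29.8] [18.9 30.8 34.7] [624.5 300.4] [68.3 68.6] 45.7
tape 203 [449.3 180.4  19.7] [14.6 20.1 23.7] [448.7 180.4] [48.1 47.6] 89.2
gear 84 [444.3  58.8  15.6] [ 8.9 11.7 25.2] [445.5  59.6] [23.9 28.4] 89.7
eraser 201 [459.8 -58.9  14.9] [10.6 14.9 18.7] [460. -59.] [45.6 24.9] 68.0
sensor 302 [ 451.2 -197.3   24.5] [16.1 25.3 28.6] [ 452.2 -197.6] [49.8 33.1] 57.4
beam 287 [ 520.2 -370.1   18.4] [11.6 19.  22.8] [ 520.8 -371.1] [79.6 18.4] 42.3
tray [nan nan] ((0.0, 0.0), 0.0) 0.014238694334925306
576 [nan nan nan] [605.1  40.1] [63.4 65.6] 0.1
266 [nan nan nan] [ 634.2 -190.8] [28.6 46.7] 39.5
556 [nan nan nan] [ 621.8 -115.3] [67.2 49.6] 5.9
565 [nan nan nan] [615.1 -40.3] [100.6  29.5] 19.6
```

View pics/crop1.png

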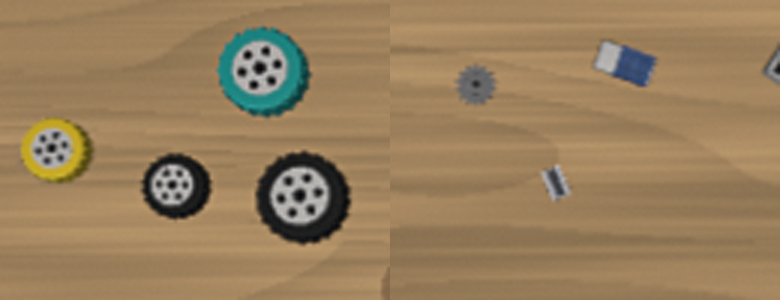

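The crop confirms it: the small black wheel at (198,191) is black with a white hub and measures 50.8 mm, and the other black one is 70 mm. I'll cross-check with the side camera and set up the motion helper.

```bash
cat >> h.py <<'E'
def plan(x,y,z,jaw):
    """row (tx ty tz ax ay az) from the present pose to TCP (x,y,z mm), tool down, jaw axis at angle jaw (deg, mod 180)"""
    from scipy.spatial.transform import Rotation as R
    s=sense(); R0=R.from_quat(s["tool_rot"]); p=np.array(s["tcp_pos"])
    ya=np.arctan2(*R0.apply([0,1,0])[[1,0]])
    best=None
    for k in (-1,0,1):
        d=np.remainder(np.radians(jaw+180*k)-ya+2*np.pi,2*np.pi); d=d if d<np.pi else d-2*np.pi
        a=ya+d; Y=np.array([np.cos(a),np.sin(a),0]); Z=np.array([0,0,-1.]); X=np.cross(Y,Z)
        rv=(R0.inv()*R.from_matrix(np.c_[X,Y,Z])).as_rotvec()
        j1=np.arctan2(y,x); j6=s["q"][5]+(j1-s["q"][0])-d
        if abs(j6)<2.9 and (best is None or abs(d)<abs(best[0])): best=(d,rv,j6)
    t=R0.inv().apply(np.array([x,y,z])/1000-p)
    print("row",np.round(t,4).tolist(),np.round(best[1],3).tolist(),"j6",round(best[2],2),"rows>=",int(np.ceil(max(np.linalg.norm(t)/.0625,np.degrees(np.linalg.norm(best[1]))/10.7))),"now",np.round(p*1000,1),"w",round(float(s["gripper_width"])*1000,1),"F",np.round(s["force"],1),"t",round(float(s["t"]),2))
E
python3 - <<'E'
from h import *
d=np.load("top0.npz");w=d["w"]
print("gear",*top_rect(w,(329,228),.004,.06)); print("hub",*top_rect(w,(329,228),.016,.06))
d=np.load("side0.npz");w=d["w"]
for n,uv in dict(wheel=(281,147),tape=(266,181),gear=(271,205),eraser=(288,231),sensor=(298,268),beam=(356,323)).items():
    print(n,*top_rect(w,uv,.006,.06))
print("hub",*top_rect(w,(271,205),.016,.06))
plan(533,369,120,0)
E
```

```text
gear 127 [443.6  59.7  12.8] [ 5.5  9.9 24.7] [444.3  59.6] [28.8 30.7] 89.2
hub 36 [443.7  60.   22.7] [19.9 22.5 25.7] [443.6  59.6] [14.2 12. ] 89.3
wheel 564 [523.4 286.   24.4] [ 8.2 24.7 34.9] [522.5 314. ] [166.2  70.8] 89.3
tape 202 [449.1 177.9  16. ] [ 7.  17.1 22.6] [449.1 178.1] [48.9 50. ] 78.7
gear 100 [442.9  56.9  13.5] [ 6.3 11.5 24. ] [442.7  56.1] [28.4 30.9] 78.7
eraser 160 [458.5 -63.8  14.6] [ 6.5 15.6 18.2] [459.5 -59.8] [48.6 24.7] 69.4
sensor 363 [ 449.1 -203.5   21.9] [ 8.7 24.9 27.7] [ 451.4 -196.7] [50.9 32.7] 56.3
beam 408 [ 516.8 -374.8   17. ] [ 8.7 18.4 20.7] [ 519.2 -370.9] [84. 17.] 41.7
hub 33 [443.5  58.7  21.2] [16.8 22.1 24.5] [444.3  60.1] [13.9 14.7] 51.5
row [-0.3462, -0.027, 0.1223] [0.0, -0.0, 1.169] j6 2.18 rows>= 7 now [224.9 529.2 242.3] w 85.7 F [-0.  -0.2  0.5] t 1.1
```

move_arm:
  motion:
    - [[-0.346,-0.027,0.122,0,0,1.169,0],[-0.346,-0.027,0.122,0,0,1.169,0],[-0.346,-0.027,0.122,0,0,1.169,0],[-0.346,-0.027,0.122,0,0,1.169,0],[-0.346,-0.027,0.122,0,0,1.169,0]]
  grip_force: 40

```text
t: 1.72
tcp_pos: [0.4881, 0.3923, 0.1382]
tool_rot: [0.623, 0.782, 0.0, 0.0]
force: [-0.1, 1.5, 0.1]
gripper_width: 0.0853
```

```bash
python3 -c "
from h import *
plan(533,369,60,0);plan(533,369,18,0)"
```

```text
row [-0.0327, 0.0385, 0.0782] [0.001, -0.0, 0.225] j6 2.18 rows>= 2 now [488.1 392.3 138.2] w 85.3 F [-0.1  1.5  0.1] t 1.73
row [-0.0327, 0.0385, 0.1202] [0.001, -0.0, 0.225] j6 2.18 rows>= 3 now [488.1 392.3 138.2] w 85.3 F [-0.1  1.5  0.1] t 1.73
```

move_arm:
  motion:
    - [[-0.033,0.0385,0.07,0,0,0.225,0],[-0.033,0.0385,0.07,0,0,0.225,0],[-0.033,0.0385,0.07,0,0,0.225,0],[-0.033,0.0385,0.12,0,0,0.225,0],[-0.033,0.0385,0.12,0,0,0.225,0]]

```text
t: 2.35
tcp_pos: [0.5295, 0.3688, 0.0167]
tool_rot: [0.706, 0.708, -0.002, -0.001]
force: [-1.0, -0.2, -0.2]
gripper_width: 0.0854
```

```bash
python3 -c "
from h import *
plan(533,369,18,0)"
```

```text
row [0.0002, 0.0035, -0.0014] [-0.005, 0.002, 0.004] j6 2.18 rows>= 1 now [529.5 368.8  16.7] w 85.4 F [-1.  -0.2 -0.2] t 2.35
```

Good, now close.

move_arm:
  motion:
    - [[0,0.0035,-0.001,0,0,0,0],[0,0.0035,-0.001,0,0,0,1],[0,0.0035,-0.001,0,0,0,1],[0,0.0035,-0.001,0,0,0,1],[0,0.0035,-0.001,0,0,0,1]]

```text
t: 2.98
tcp_pos: [0.5339, 0.3695, 0.0197]
tool_rot: [0.706, 0.709, -0.001, -0.001]
force: [-0.6, -0.6, 6.3]
gripper_width: 0.0483
```

move_arm:
  motion:
    - [[0,0,0,0,0,0,1],[0,0,0,0,0,0,1],[0,0,-0.06,0,0,0,1],[0,0,-0.09,0,0,0,1],[0,0,-0.09,0,0,0,1]]

```text
t: 3.6
tcp_pos: [0.5361, 0.3704, 0.1129]
tool_rot: [0.706, 0.708, 0.002, -0.0]
force: [0.2, -0.1, -0.8]
gripper_width: 0.0481
```

```bash
python3 -c "
from h import *
plan(604.5,39,110,0)"
```

```text
row [-0.3317, 0.0671, 0.0022] [0.003, -0.003, 0.004] j6 1.64 rows>= 6 now [536.1 370.4 112.9] w 48.1 F [ 0.2 -0.1 -0.8] t 3.6
```

move_arm:
  motion:
    - [[-0.332,0.067,0.002,0.003,-0.003,0.004,1],[-0.332,0.067,0.002,0.003,-0.003,0.004,1],[-0.332,0.067,0.002,0.003,-0.003,0.004,1],[-0.332,0.067,0.002,0.003,-0.003,0.004,1],[-0.332,0.067,0.002,0.003,-0.003,0.004,1]]

```text
t: 4.22
tcp_pos: [0.5982, 0.0618, 0.1084]
tool_rot: [0.707, 0.707, -0.001, -0.001]
force: [-0.4, 0.3, -0.7]
gripper_width: 0.048
```

move_arm:
  motion:
    - [[-0.02,0,0,0,0,0,1],[-0.02,0,0,0,0,0,1]]

```text
t: 4.47
tcp_pos: [0.597, 0.0405, 0.1068]
tool_rot: [0.708, 0.706, -0.002, -0.002]
force: [0.2, 0.9, -1.0]
gripper_width: 0.0484
```

```bash
python3 -c "
from h import *
plan(604.5,39,60,0);plan(604.5,39,30,0)
p=snapshot('top');cv2.imwrite('pics/c2.png',cv2.resize(p['image'][100:210,290:470],None,fx=4,fy=4,interpolation=2))"
```

```text
row [-0.0015, 0.0078, 0.0468] [-0.006, -0.0, -0.003] j6 1.64 rows>= 1 now [597.   40.5 106.8] w 48.4 F [ 0.2  0.9 -1. ] t 4.47
row [-0.0015, 0.0079, 0.0768] [-0.006, -0.0, -0.003] j6 1.64 rows>= 2 now [597.   40.5 106.8] w 48.4 F [ 0.2  0.9 -1. ] t 4.47
```

View pics/c2.png

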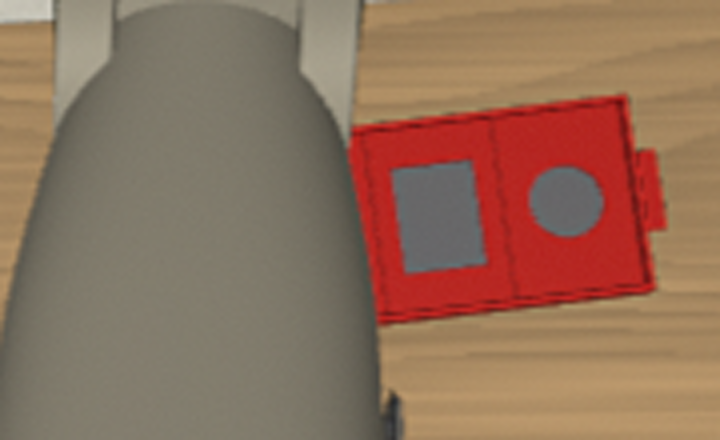

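The arm hides the wheel pocket. The sensor pocket and gear pocket show at crop (437,218) and (566,201). I'll go by the measured centre and descend.

move_arm:
  motion:
    - [[-0.0015,0.0078,0.04,-0.006,0,0,1],[-0.0015,0.0078,0.04,-0.006,0,0,1],[-0.0015,0.0078,0.065,-0.006,0,0,1],[-0.0015,0.0078,0.075,-0.006,0,0,1],[-0.0015,0.0078,0.075,-0.006,0,0,1]]

```text
t: 5.15
tcp_pos: [0.6038, 0.0413, 0.0321]
tool_rot: [0.707, 0.707, -0.0, -0.001]
force: [0.2, -0.3, -0.3]
gripper_width: 0.0482
```

```bash
python3 -c "
from h import *
plan(604.5,39,29.5,0)"
```

```text
row [-0.0023, 0.0007, 0.0026] [-0.001, -0.001, 0.0] j6 1.64 rows>= 1 now [603.8  41.3  32.1] w 48.2 F [ 0.2 -0.3 -0.3] t 5.15
```

move_arm:
  motion:
    - [[-0.002,0.0007,0.003,0,0,0,1],[-0.002,0.0007,0.003,0,0,0,1],[-0.002,0.0007,0.003,0,0,0,0.25],[-0.002,0.0007,0.003,0,0,0,0.25],[-0.002,0.0007,0.003,0,0,0,0.25]]

```text
t: 5.78
tcp_pos: [0.6046, 0.0392, 0.0293]
tool_rot: [0.707, 0.707, 0.0, -0.0]
force: [0.2, 0.4, 0.0]
gripper_width: 0.064
```

move_arm:
  motion:
    - [[0,0,-0.03,0,0,0,0.25],[0,0,-0.09,0,0,0,0.25],[0,0,-0.09,0,0,0,0.25]]

```text
t: 6.15
tcp_pos: [0.6084, 0.039, 0.1248]
tool_rot: [0.707, 0.707, 0.003, 0.003]
force: [-0.0, 0.2, 0.1]
gripper_width: 0.0643
```

```bash
python3 -c "
from h import *
plan(451.5,-197,110,147)"
```

```text
row [-0.2359, -0.1571, 0.0133] [0.009, -0.003, 0.576] j6 1.74 rows>= 5 now [608.4  39.  124.8] w 64.3 F [-0.   0.2  0.1] t 6.15
```

Sensor next.

move_arm:
  motion:
    - [[-0.236,-0.157,0.013,0.009,-0.003,0.576,0.25],[-0.236,-0.157,0.013,0.009,-0.003,0.576,0.25],[-0.236,-0.157,0.013,0.009,-0.003,0.576,0.25],[-0.236,-0.157,0.013,0.009,-0.003,0.576,0.25],[-0.236,-0.157,0.013,0.009,-0.003,0.576,0.25]]

```text
t: 6.78
tcp_pos: [0.4495, -0.1989, 0.1096]
tool_rot: [0.879, 0.476, -0.0, -0.0]
force: [0.5, -0.7, 0.5]
gripper_width: 0.0642
```

```bash
python3 -c "
from h import *
plan(451.5,-197,17,147)"
```

```text
row [0.0027, 0.0007, 0.0926] [-0.001, 0.0, -0.003] j6 1.74 rows>= 2 now [ 449.5 -198.9  109.6] w 64.2 F [ 0.5 -0.7  0.5] t 6.78
```

move_arm:
  motion:
    - [[0.0027,0.0007,0.05,0,0,0,0.25],[0.0027,0.0007,0.05,0,0,0,0.25],[0.0027,0.0007,0.092,0,0,0,0.25],[0.0027,0.0007,0.092,0,0,0,0.25],[0.0027,0.0007,0.092,0,0,0,1]]

```text
t: 7.4
tcp_pos: [0.4522, -0.1969, 0.019]
tool_rot: [0.879, 0.476, -0.0, 0.0]
force: [1.1, 0.2, 1.4]
gripper_width: 0.0471
```

move_arm:
  motion:
    - [[0,0,0,0,0,0,1],[0,0,0,0,0,0,1],[0,0,0,0,0,0,1],[0,0,0,0,0,0,1]]

```text
t: 7.9
tcp_pos: [0.4535, -0.1975, 0.0206]
tool_rot: [0.879, 0.476, 0.001, 0.001]
force: [-0.9, 1.7, 7.2]
gripper_width: 0.0306
```

move_arm:
  motion:
    - [[0,0,-0.06,0,0,0,1],[0,0,-0.09,0,0,0,1],[0,0,-0.09,0,0,0,1]]

```text
t: 8.28
tcp_pos: [0.4552, -0.1986, 0.1137]
tool_rot: [0.879, 0.476, 0.002, 0.004]
force: [0.4, -0.5, -1.3]
gripper_width: 0.0311
```

```bash
python3 -c "
from h import *
plan(624,-115,110,97.2)"
```

```text
row [0.1622, 0.0958, 0.0046] [0.009, -0.004, 0.868] j6 2.83 rows>= 5 now [ 455.2 -198.6  113.7] w 31.1 F [ 0.4 -0.5 -1.3] t 8.28
```

move_arm:
  motion:
    - [[0.162,0.096,0.005,0.009,-0.004,0.868,1],[0.162,0.096,0.005,0.009,-0.004,0.868,1],[0.162,0.096,0.005,0.009,-0.004,0.868,1],[0.162,0.096,0.005,0.009,-0.004,0.868,1],[0.162,0.096,0.005,0.009,-0.004,0.868,1]]

```text
t: 8.9
tcp_pos: [0.624, -0.114, 0.1072]
tool_rot: [0.998, 0.061, -0.001, -0.001]
force: [-0.3, -0.1, -0.4]
gripper_width: 0.0308
```

```bash
python3 -c "
from h import *
plan(624,-115,31,97.2)"
```

```text
row [0.0001, 0.0011, 0.0762] [-0.001, 0.003, -0.003] j6 2.83 rows>= 2 now [ 624.  -114.   107.2] w 30.8 F [-0.3 -0.1 -0.4] t 8.9
```

move_arm:
  motion:
    - [[0,0.001,0.04,0,0.002,0,1],[0,0.001,0.04,0,0.002,0,1],[0,0.001,0.065,0,0.002,0,1],[0,0.001,0.077,0,0.002,0,1],[0,0.001,0.077,0,0.002,0,1]]

```text
t: 9.52
tcp_pos: [0.6237, -0.1149, 0.0303]
tool_rot: [0.998, 0.061, -0.001, -0.001]
force: [-0.2, 0.6, 0.1]
gripper_width: 0.031
```

```bash
python3 -c "
from h import *
plan(624,-115,30,97.2)"
```

```text
row [0.0003, 0.0001, 0.0003] [-0.002, 0.001, -0.003] j6 2.83 rows>= 1 now [ 623.7 -114.9   30.3] w 31.0 F [-0.2  0.6  0.1] t 9.53
```

move_arm:
  motion:
    - [[0,0,0.001,0,0,0,1],[0,0,0.001,0,0,0,0.4],[0,0,0.001,0,0,0,0.4],[0,0,0.001,0,0,0,0.4]]

```text
t: 10.02
tcp_pos: [0.6238, -0.1149, 0.0295]
tool_rot: [0.998, 0.061, -0.001, -0.001]
force: [-0.8, -0.6, 0.3]
gripper_width: 0.0512
```

move_arm:
  motion:
    - [[0,0,-0.03,0,0,0,0.4],[0,0,-0.09,0,0,0,0.4],[0,0,-0.09,0,0,0,0.4]]

```text
t: 10.4
tcp_pos: [0.6275, -0.1162, 0.1254]
tool_rot: [0.998, 0.061, 0.004, 0.001]
force: [1.2, 0.5, 0.8]
gripper_width: 0.0515
```

```bash
python3 -c "
from h import *
plan(520,-371,110,132)"
```

```text
row [-0.138, 0.2397, 0.0149] [0.005, -0.007, -0.61] j6 1.79 rows>= 5 now [ 627.5 -116.2  125.4] w 51.5 F [1.2 0.5 0.8] t 10.4
```

Beam.

move_arm:
  motion:
    - [[-0.138,0.24,0.015,0.005,-0.007,-0.61,0.4],[-0.138,0.24,0.015,0.005,-0.007,-0.61,0.4],[-0.138,0.24,0.015,0.005,-0.007,-0.61,0.4],[-0.138,0.24,0.015,0.005,-0.007,-0.61,0.4],[-0.138,0.24,0.015,0.005,-0.007,-0.61,0.4]]

```text
t: 11.02
tcp_pos: [0.5183, -0.3739, 0.109]
tool_rot: [0.934, 0.357, -0.0, -0.0]
force: [0.3, 0.4, 0.1]
gripper_width: 0.0512
```

```bash
python3 -c "
from h import *
plan(520,-371,18,132)"
```

```text
row [0.0032, -0.001, 0.091] [-0.0, 0.0, -0.003] j6 1.79 rows>= 2 now [ 518.3 -373.9  109. ] w 51.2 F [0.3 0.4 0.1] t 11.03
```

move_arm:
  motion:
    - [[0.003,-0.001,0.05,0,0,0,0.4],[0.003,-0.001,0.05,0,0,0,0.4],[0.003,-0.001,0.091,0,0,0,0.4],[0.003,-0.001,0.091,0,0,0,0.4],[0.003,-0.001,0.091,0,0,0,1]]

```text
t: 11.65
tcp_pos: [0.5207, -0.3711, 0.0197]
tool_rot: [0.934, 0.358, 0.0, 0.0]
force: [0.6, -0.5, -0.4]
gripper_width: 0.0343
```

move_arm:
  motion:
    - [[0,0,0.001,0,0,0,1],[0,0,0.001,0,0,0,1],[0,0,0.001,0,0,0,1],[0,0,0.001,0,0,0,1]]

```text
t: 12.15
tcp_pos: [0.522, -0.3719, 0.021]
tool_rot: [0.934, 0.358, 0.001, 0.002]
force: [-0.0, 0.9, 7.2]
gripper_width: 0.0144
```

move_arm:
  motion:
    - [[0,0,-0.06,0,0,0,1],[0,0,-0.09,0,0,0,1],[0,0,-0.09,0,0,0,1]]

```text
t: 12.52
tcp_pos: [0.5235, -0.3733, 0.1151]
tool_rot: [0.934, 0.358, 0.003, 0.005]
force: [0.2, -0.2, -1.2]
gripper_width: 0.0145
```

```bash
python3 -c "
from h import *
plan(614,-38,110,97.2)"
```

```text
row [0.2913, -0.1891, 0.0033] [0.007, 0.014, -2.535] j6 -0.19 rows>= 14 now [ 523.5 -373.3  115.1] w 14.5 F [ 0.2 -0.2 -1.2] t 12.53
```

move_arm:
  motion:
    - [[0.291,-0.189,0.003,0.003,0.008,0.607,1],[0.291,-0.189,0.003,0.003,0.008,0.607,1],[0.291,-0.189,0.003,0.003,0.008,0.607,1],[0.291,-0.189,0.003,0.003,0.008,0.607,1],[0.291,-0.189,0.003,0.003,0.008,0.607,1]]

```text
t: 13.15
tcp_pos: [0.603, -0.0734, 0.1091]
tool_rot: [0.998, 0.062, 0.007, 0.001]
force: [0.9, -1.2, -0.3]
gripper_width: 0.0145
```

```bash
python3 -c "
from h import *
plan(614,-38,31,97.2);print(sense()['q'])"
```

```text
Traceback (most recent call last):
  File "h.py", line 32, in plan
    print("row",np.round(t,4).tolist(),np.round(best[1],3).tolist(),"j6",round(best[2],2),"rows>=",int(np.ceil(max(np.linalg.norm(t)/.0625,np.degrees(np.linalg.norm(best[1]))/10.7))),"now",np.round(p*1000,1),"w",round(float(s["gripper_width"])*1000,1),"F",np.round(s["force"],1),"t",round(float(s["t"]),2))
                                                ~~~~^^^
TypeError: 'NoneType' object is not subscriptable
```

```bash
sed -i 's/<2.9 and/<3.05 and/' h.py; python3 -c "
from h import *
plan(614,-38,31,97.2);print(sense()['q'])"
```

```text
row [0.0143, -0.034, 0.0782] [0.003, -0.013, -0.002] j6 2.95 rows>= 2 now [603.  -73.4 109.1] w 14.5 F [ 0.9 -1.2 -0.3] t 13.15
[-2.54170214e-01  4.32958401e-01 -1.12938025e-01  1.01164541e+00
  1.95283809e-03  2.76342591e+00]
```

move_arm:
  motion:
    - [[0.0143,-0.034,0.02,0.003,-0.013,-0.002,1],[0.0143,-0.034,0.03,0.003,-0.013,-0.002,1],[0.0143,-0.034,0.03,0.003,-0.013,-0.002,1],[0.0143,-0.034,0.055,0.003,-0.013,-0.002,1],[0.0143,-0.034,0.068,0.003,-0.013,-0.002,1]]

```text
t: 13.78
tcp_pos: [0.6131, -0.0395, 0.0404]
tool_rot: [0.998, 0.062, -0.001, 0.0]
force: [-0.1, 0.1, -0.6]
gripper_width: 0.0146
```

```bash
python3 -c "
from h import *
plan(614,-38,30,97.2)
p=snapshot('side');np.savez('s.npz',w=world(p));cv2.imwrite('pics/c3.png',cv2.resize(p['image'][150:300,240:440],None,fx=4,fy=4,interpolation=2))"
```

```text
row [0.0011, -0.0013, 0.0104] [-0.0, 0.001, -0.002] j6 2.95 rows>= 1 now [613.1 -39.5  40.4] w 14.6 F [-0.1  0.1 -0.6] t 13.78
```

View pics/c3.png

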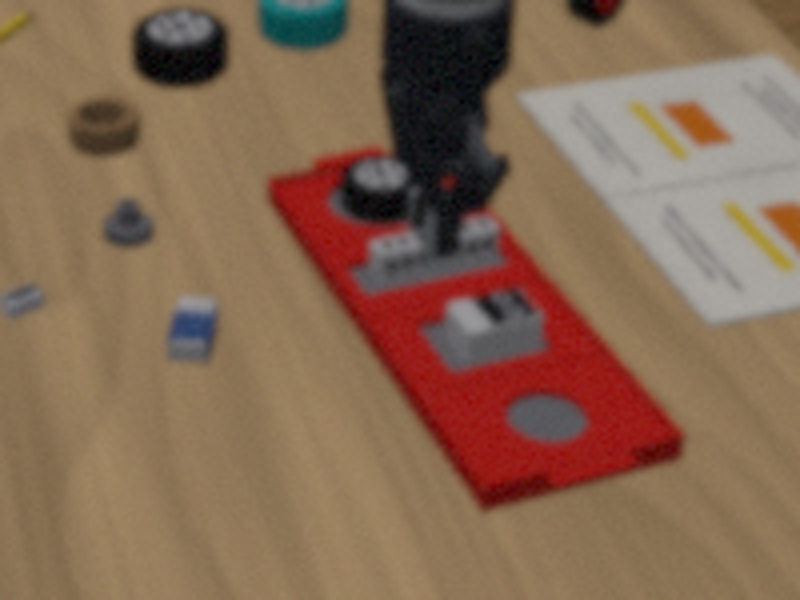

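The wheel at crop (377,190) and the sensor at (495,325) sit in their pockets. The beam hangs over its slot at (435,250). Now I'll lower and release it.

move_arm:
  motion:
    - [[0.001,-0.001,0.007,0,0,0,1],[0.001,-0.001,0.011,0,0,0,1],[0.001,-0.001,0.011,0,0,0,1]]

```text
t: 14.2
tcp_pos: [0.613, -0.0388, 0.03]
tool_rot: [0.998, 0.062, -0.001, 0.0]
force: [-5.9, -1.0, 10.8]
gripper_width: 0.015
```

move_arm:
  motion:
    - [[0,0,0.0005,0,0,0,1],[0,0,0.0005,0,0,0,0.6],[0,0,0.0005,0,0,0,0.6],[0,0,0.0005,0,0,0,0.6]]

```text
t: 14.7
tcp_pos: [0.613, -0.0388, 0.0292]
tool_rot: [0.998, 0.062, -0.001, 0.0]
force: [-0.2, -0.9, 0.7]
gripper_width: 0.0338
```

move_arm:
  motion:
    - [[0,0,-0.03,0,0,0,0.6],[0,0,-0.09,0,0,0,0.6],[0,0,-0.09,0,0,0,0.6]]

```text
t: 15.08
tcp_pos: [0.6169, -0.0393, 0.1246]
tool_rot: [0.998, 0.062, 0.003, 0.002]
force: [0.4, 0.1, 0.7]
gripper_width: 0.034
```

```bash
python3 -c "
from h import *
plan(443.7,59.5,110,120)"
```

```text
row [-0.1599, -0.1194, 0.0131] [0.005, -0.006, -0.4] j6 2.75 rows>= 4 now [616.9 -39.3 124.6] w 34.0 F [0.4 0.1 0.7] t 15.07
```

move_arm:
  motion:
    - [[-0.16,-0.1195,0.013,0.005,-0.006,-0.8,0.6],[-0.16,-0.1195,0.013,0.005,-0.006,-0.8,0.6],[-0.16,-0.1195,0.013,0.005,-0.006,-0.8,0.6],[-0.16,-0.1195,0.013,0.005,-0.006,-0.8,0.6],[-0.16,-0.1195,0.013,0.005,-0.006,-0.8,0.6]]

```text
t: 15.7
tcp_pos: [0.4416, 0.0604, 0.1094]
tool_rot: [0.894, 0.447, -0.001, 0.0]
force: [0.4, -0.9, 0.3]
gripper_width: 0.0344
```

```bash
python3 -c "
from h import *
plan(443.7,59.5,24,143)
p=snapshot('top');w=world(p)
for n,uv in dict(beam=(367,157),sensor=(399,153),wheel=(335,161)).items(): print(n,*top_rect(w,uv,.0185,.06))
cv2.imwrite('pics/c4.png',cv2.resize(p['image'][120:270,290:470],None,fx=4,fy=4,interpolation=2))"
```

```text
row [0.0008, 0.0023, 0.0854] [-0.001, 0.002, 0.003] j6 2.35 rows>= 2 now [441.6  60.4 109.4] w 34.4 F [ 0.4 -0.9  0.3] t 15.7
beam 235 [613.9 -41.1  27.7] [21.9 28.2 31.5] [614.6 -41.3] [79.8 16.8] 7.1
sensor 291 [ 624.  -116.3   33.5] [26.3 34.1 37.9] [ 625.6 -118.7] [48.6 36. ] 9.3
wheel 352 [604.   41.3  31.7] [26.7 31.8 35.4] [605.8  41.4] [47.9 50.8] 89.9
```

View pics/c4.png

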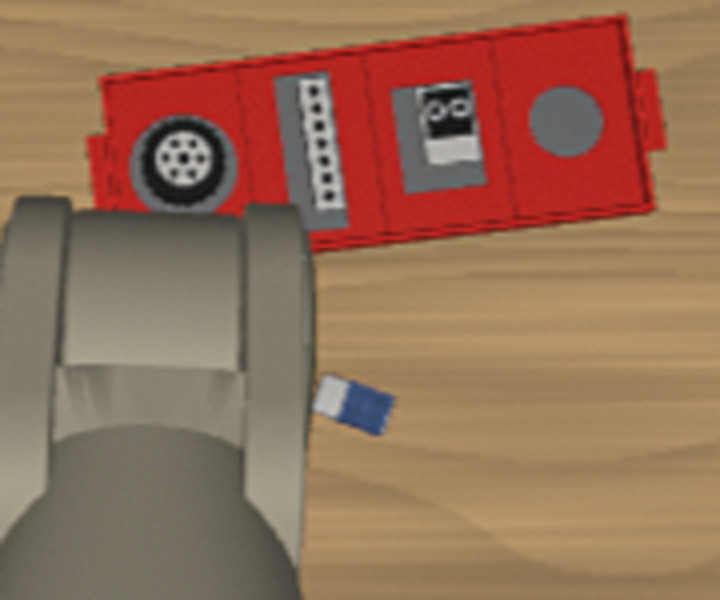

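The wheel (183,158), beam (322,145) and sensor (450,122) are seated. The apparent shift is mostly parallax, and the depth positions are within about 3 mm of the pocket centres. Now the gear.

move_arm:
  motion:
    - [[0.001,0.0023,0.05,0,0.002,0,0.6],[0.001,0.0023,0.05,0,0.002,0,0.6],[0.001,0.0023,0.084,0,0.002,0,0.6],[0.001,0.0023,0.084,0,0.002,0,0.6],[0.001,0.0023,0.084,0,0.002,0,1]]

```text
t: 16.38
tcp_pos: [0.4454, 0.0593, 0.0268]
tool_rot: [0.894, 0.447, 0.0, -0.0]
force: [-0.7, -0.6, -0.6]
gripper_width: 0.017
```

move_arm:
  motion:
    - [[0,0,0,0,0,0,1],[0,0,0,0,0,0,1],[0,0,0,0,0,0,1],[0,0,0,0,0,0,1]]

```text
t: 16.88
tcp_pos: [0.4454, 0.0593, 0.027]
tool_rot: [0.894, 0.447, 0.0, 0.0]
force: [-0.5, 0.0, 2.0]
gripper_width: 0.0135
```

move_arm:
  motion:
    - [[0,0,-0.06,0,0,0,1],[0,0,-0.09,0,0,0,1],[0,0,-0.09,0,0,0,1]]

```text
t: 17.25
tcp_pos: [0.4475, 0.0593, 0.1194]
tool_rot: [0.894, 0.447, 0.003, 0.001]
force: [0.4, -0.3, -1.0]
gripper_width: 0.0133
```

```bash
python3 -c "
from h import *
plan(633.7,-192,115,143)"
```

```text
row [-0.0894, 0.2997, 0.0055] [0.005, -0.004, 0.002] j6 1.92 rows>= 6 now [447.5  59.3 119.4] w 13.3 F [ 0.4 -0.3 -1. ] t 17.25
```

move_arm:
  motion:
    - [[-0.0895,0.3,0.005,0.004,-0.004,0,1],[-0.0895,0.3,0.005,0.004,-0.004,0,1],[-0.0895,0.3,0.005,0.004,-0.004,0,1],[-0.0895,0.3,0.005,0.004,-0.004,0,1],[-0.0895,0.3,0.005,0.004,-0.004,0,1]]

```text
t: 17.88
tcp_pos: [0.6329, -0.1923, 0.1135]
tool_rot: [0.894, 0.447, -0.001, -0.0]
force: [1.2, -0.2, 1.3]
gripper_width: 0.0132
```

```bash
python3 -c "
from h import *
plan(633.7,-192,45,143)"
```

```text
row [0.0007, 0.0006, 0.0684] [-0.001, 0.001, 0.002] j6 1.92 rows>= 2 now [ 632.9 -192.3  113.5] w 13.2 F [ 1.2 -0.2  1.3] t 17.88
```

move_arm:
  motion:
    - [[0.0007,0.0006,0.045,0,0.001,0,1],[0.0007,0.0006,0.065,0,0.001,0,1],[0.0007,0.0006,0.065,0,0.001,0,1],[0.0007,0.0006,0.065,0,0.001,0,1]]

```text
t: 18.38
tcp_pos: [0.6337, -0.1919, 0.0485]
tool_rot: [0.894, 0.447, -0.0, -0.001]
force: [-0.2, -0.2, -0.3]
gripper_width: 0.0135
```

```bash
python3 -c "
from h import *
plan(633.7,-192,36,143)
p=snapshot('side');cv2.imwrite('pics/c5.png',cv2.resize(p['image'][180:300,300:440],None,fx=5,fy=5,interpolation=2))"
```

```text
row [-0.0001, 0.0001, 0.0125] [-0.002, -0.0, 0.002] j6 1.92 rows>= 1 now [ 633.7 -191.9   48.5] w 13.5 F [-0.2 -0.2 -0.3] t 18.38
```

View pics/c5.png

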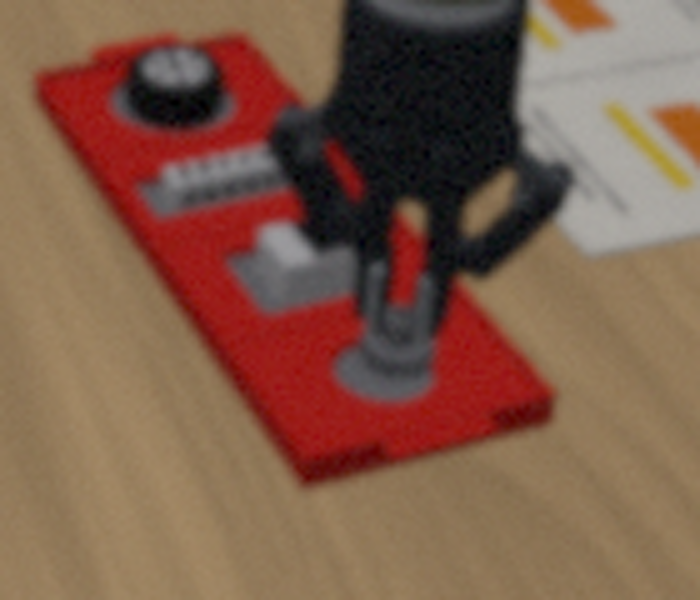

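The gear hangs upright over its pocket at crop (390,365). Lowering it.

move_arm:
  motion:
    - [[0,0,0.008,0,0,0,1],[0,0,0.012,0,0,0,1],[0,0,0.012,0,0,0,1]]

```text
t: 18.8
tcp_pos: [0.634, -0.1918, 0.0371]
tool_rot: [0.894, 0.447, 0.0, -0.0]
force: [0.0, -0.4, -0.1]
gripper_width: 0.0131
```

move_arm:
  motion:
    - [[0,0,0.0005,0,0,0,0.6],[0,0,0.0005,0,0,0,0.6],[0,0,0.0005,0,0,0,0.6],[0,0,0.0005,0,0,0,0.6]]

```text
t: 19.3
tcp_pos: [0.6341, -0.1918, 0.0367]
tool_rot: [0.894, 0.447, 0.0, -0.0]
force: [0.2, -0.4, 0.3]
gripper_width: 0.034
```

move_arm:
  motion:
    - [[0,0,-0.04,0,0,0,0.6],[0,0,-0.1,0,0,0,0.6],[0,0,-0.12,0,0,0,0.6]]

```text
t: 19.68
tcp_pos: [0.636, -0.1928, 0.1614]
tool_rot: [0.894, 0.447, 0.002, 0.002]
force: [0.1, -0.1, -0.6]
gripper_width: 0.0342
```

```bash
python3 -c "
from h import *
plan(430,-230,240,143)"
```

```text
row [-0.1532, -0.1421, -0.0798] [0.006, -0.002, 0.003] j6 1.73 rows>= 4 now [ 636.  -192.8  161.4] w 34.2 F [ 0.1 -0.1 -0.6] t 19.68
```

move_arm:
  motion:
    - [[-0.153,-0.142,-0.08,0,0,0,0.6],[-0.153,-0.142,-0.08,0,0,0,0.6],[-0.153,-0.142,-0.08,0,0,0,0.6],[-0.153,-0.142,-0.08,0,0,0,0.6],[-0.153,-0.142,-0.08,0,0,0,0.6]]

```text
t: 20.3
tcp_pos: [0.4289, -0.2306, 0.242]
tool_rot: [0.895, 0.446, 0.003, 0.004]
force: [-0.3, -0.4, 0.5]
gripper_width: 0.0343
```

Run:
```python
from h import *
p=snapshot('top');w=world(p);im=p['image']
for n,uv in dict(beam=(371,157),sensor=(402,150),wheel=(335,159),gear=(433,149),tape=(278,226),eraser=(378,221)).items(): print(n,*top_rect(w,uv,.0185 if n not in("tape","eraser") else .008,.06))
cv2.imwrite('pics/c6t.png',cv2.resize(im[110:240,260:460],None,fx=4,fy=4,interpolation=2))
p=snapshot('side');w=world(p);im=p['image']
for n,uv in dict(beam=(350,213),sensor=(364,231),wheel=(335,198),gear=(377,253)).items(): print(n,*top_rect(w,uv,.0185,.06))
cv2.imwrite('pics/c6s.png',cv2.resize(im[170:290,300:440],None,fx=5,fy=5,interpolation=2))
```

```text
beam 234 [613.7 -41.3  27.6] [23.2 27.8 31.3] [614.9 -41.6] [80.6 16.9] 7.3
sensor 292 [ 624.2 -116.2   33.5] [26.4 34.2 37.4] [ 627.9 -116.8] [53.7 32.8] 6.4
wheel 351 [604.3  41.2  31.6] [26.3 31.9 35.4] [604.9  41. ] [49.4 49.5] 19.1
gear 76 [ 635.3 -193.9   26.1] [18.6 24.4 35.1] [ 635.9 -194.1] [25.9 29.6] 87.7
tape 205 [449.2 180.2  19.7] [14.  20.  23.9] [448.7 180.5] [47.6 47.5] 88.7
eraser 201 [459.7 -58.9  15.2] [11.2 15.2 18.6] [459.9 -59.1] [45.8 25. ] 69.7
beam 225 [613.3 -44.   26.5] [19.7 27.6 30.6] [614.6 -41.4] [80.1 20.9] 7.4
sensor 278 [ 622.  -122.2   31.4] [20.2 33.5 36.7] [ 624.2 -117.5] [46.7 34.3] 9.8
wheel 243 [603.4  34.4  30. ] [20.1 31.7 34.7] [609.9  47.8] [71.3 49.3] 62.6
gear 96 [ 632.5 -195.    24.9] [18.7 22.8 33.4] [ 632.7 -195.4] [25.6 28.6] 73.4
```

View pics/c6t.png

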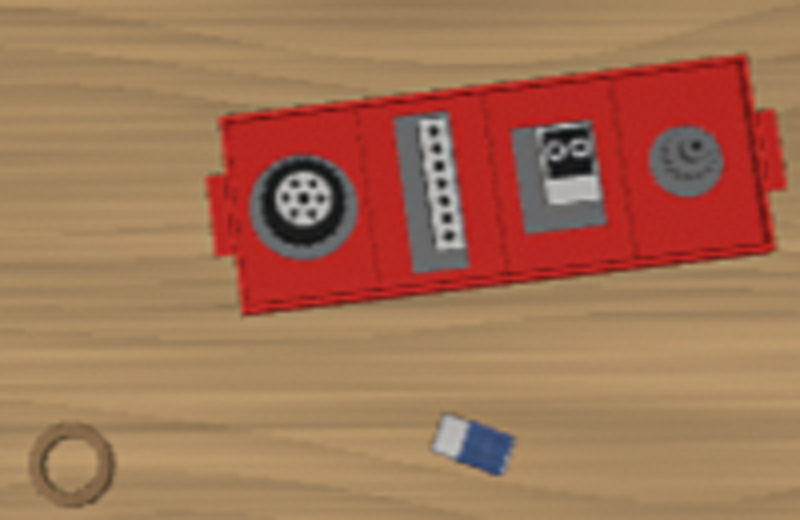

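View pics/c6s.png

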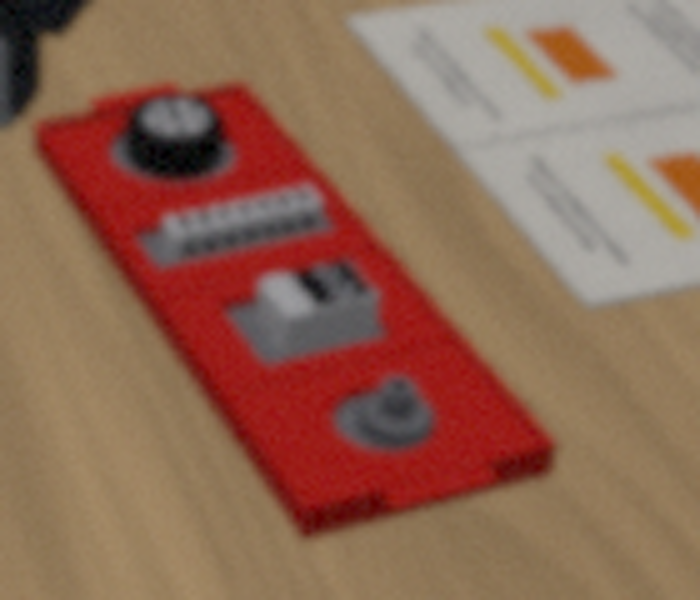

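All four parts look seated. In the top view the beam and sensor look off to the right of their pockets, so I'll measure the pocket centres more carefully by intersecting rays with a plane on the first image, before anything hid them.

Run:
```python
from h import *
p=snapshot('top');im=np.load("top0.npz")["im"]
hsv=cv2.cvtColor(im,cv2.COLOR_BGR2HSV)
g=((hsv[...,1]<90)).astype(np.uint8);n,l,st,c=cv2.connectedComponentsWithStats(g)
for h in(.009,.015):
    q=dict(p);q["z_map"]=np.ones_like(p["z_map"]);D=world(q);o=np.array(p["cam_to_world"])[:3,3]
    D=D-o;W=o+D*((h-o[2])/D[...,2])[...,None]
    for nm,uv in dict(wheel=(335,161),beam=(367,157),sensor=(399,153),gear=(431,150)).items():
        P=W[l==l[uv[1],uv[0]]][:,:2]*1000;r=cv2.minAreaRect(P.astype(np.float32));print(h,nm,len(P),np.round(P.mean(0),1),np.round(r[0],1),np.round(r[1],1),round(r[2],1))
```

```text
0.009 wheel 543 [605.   40.1] [604.8  39.9] [60.9 61.9] 89.5
0.009 beam 531 [613.6 -37.5] [614.  -37.5] [96.2 33. ] 6.3
0.009 sensor 528 [ 622.4 -115.3] [ 622.4 -115.4] [64.2 49.3] 6.6
0.009 gear 244 [ 631.  -193.3] [ 630.8 -194.1] [41.4 39.7] 89.3
0.015 wheel 543 [603.8  40.2] [603.6  40. ] [60.6 61.5] 89.5
0.015 beam 531 [612.4 -37. ] [612.8 -37. ] [95.6 32.8] 6.3
0.015 sensor 528 [ 621.1 -114.4] [ 621.1 -114.5] [63.8 49.1] 6.6
0.015 gear 244 [ 629.7 -192. ] [ 629.5 -192.8] [41.2 39.5] 89.3
```

```bash
python3 -c "
from h import *
print(np.abs(sense()['joint_velocities']).max()); print(close_job())"
```

```text
0.019537569182203205
the job is handed in; nothing more can be done
None
```

All four kit parts are in their own pockets, and I handed the job in at about 20 s with the arm parked clear of everything. There is no verdict from the simulator, so this rests on my own final checks.

I took the small black 50 mm wheel at pixel (198,191). I left the yellow one, the turquoise one and the 70 mm black one.

| Part | Distance from pocket centre | Limit |
|---|---|---|
| Wheel | about 1.5 mm | 12 mm |
| Beam | about 4 mm | 13 mm |
| Sensor | about 3 mm | 13 mm |
| Gear (hub up) | about 3 mm | 12 mm |

- **Heights:** the top surfaces match parts sitting on the pocket floors, allowing for a depth bias of about −1.3 mm on the table. Both cameras show the parts flat.
- **Tape roll and eraser:** they measured within 0.3 mm of where they started.
- **Disagreements:** the beam and sensor looked off-centre in the final top view. Re-measuring the pockets showed most of that was parallax, leaving the offsets in the table. The side camera's automatic outline of the wheel was unusable because it merged with something else. For the wheel I relied on the top camera and on the side picture.

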